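# Square up a row of sample vials with a straightedge

## Task

For the photograph, line up the five sample vials: take the straightedge by its grip and, touching the vials only with it, slide them along the bench until all five stand against the stop rail, then press the row home against the rail for about a second with roughly 10 newtons (the vials crack if pressed with much more, at 18 newtons in all). Then draw the straightedge back and leave it lying flat on the bench, a good 5 cm clear of the row, with all vials upright and the things round about undisturbed.

Things in the scene. Friction and masses are not known exactly. Their poses are not given: they have to be found in the camera images.
- rail_face (a point): Stop rail, a plain aluminium angle 260 mm long and 30 mm high, screwed to the bench across the robot's view. The point lies at the middle of its flat front face (the face that looks to the robot), 15 mm above the bench. x points straight into the rail, y along its length, z up. Rigid. Friction under the vials takes 1 to 4 N of a 10 N push.
- rail: The same rail as a whole; origin on the bench under the middle of the front face, same axes.
- straightedge_grip (a point): Middle of the black upright grip of the loose straightedge: 16 mm thick (x), 70 mm long (y), its top 71 mm above the blade's underside; pinch it from above across the 16 mm. The point is 50 mm above the underside and 57 mm behind the working edge. x points to the working edge, z up.
- straightedge_edge (a point): Middle of the straightedge's working edge (the long straight edge farther from the grip, beside the scale ticks), faced with a slick white nylon strip that spans 1 to 11 mm above its underside; the point is on the strip's front, 6 mm up; same axes as the grip point.
- straightedge: Straightedge, 0.3 kg, lying flat on the robot's side of the vials: aluminium blade 240 mm long (y), 70 mm wide (x), 8 mm thick, with the grip on top. Origin on its underside, 45 mm behind the working edge; same axes.
- vial_0_mid (a point): One of five sample vials (alike but for cap colour and filling), loose, upright, 68 mm high, body diameter 26.8 mm, 32 g or so; they stand in a ragged row in front of the rail, about 42 mm apart. The point is on the vial's axis, 34 mm above its foot, so 13.4 mm from the rail's face when the vial touches it.
- vial_1_mid (a point): One of five sample vials (alike but for cap colour and filling), loose, upright, 68 mm high, body diameter 26.8 mm, 32 g or so; they stand in a ragged row in front of the rail, about 42 mm apart. The point is on the vial's axis, 34 mm above its foot, so 13.4 mm from the rail's face when the vial touches it.
- vial_2_mid (a point): One of five sample vials (alike but for cap colour and filling), loose, upright, 68 mm high, body diameter 26.8 mm, 32 g or so; they stand in a ragged row in front of the rail, about 42 mm apart. The point is on the vial's axis, 34 mm above its foot, so 13.4 mm from the rail's face when the vial touches it.
- vial_3_mid (a point): One of five sample vials (alike but for cap colour and filling), loose, upright, 68 mm high, body diameter 26.8 mm, 32 g or so; they stand in a ragged row in front of the rail, about 42 mm apart. The point is on the vial's axis, 34 mm above its foot, so 13.4 mm from the rail's face when the vial touches it.
- vial_4_mid (a point): One of five sample vials (alike but for cap colour and filling), loose, upright, 68 mm high, body diameter 26.8 mm, 32 g or so; they stand in a ragged row in front of the rail, about 42 mm apart. The point is on the vial's axis, 34 mm above its foot, so 13.4 mm from the rail's face when the vial touches it.
- beaker_100_mid (a point): Bystander: small clear plastic beaker, 60x53x70 mm, standing past one end of the rail; point on its axis, 35 mm up. Leave it alone.
- reagent_1_mid (a point): Bystander: small white squeeze bottle with pointed cap, 30 mm across, 85 mm high, standing past one end of the rail; point on its axis, 40 mm up. Leave it alone.
- dropper_bottle_mid (a point): Bystander: brown dropper bottle, 34 mm across, 112 mm high, standing behind the rail; point on its axis, 50 mm up. Leave it alone.
Things that resemble listed ones, but are neither listed nor needed, are in the scene too. Leave any orange look-alike of the part that bears vial_3_mid alone.

How it is judged:
On the way, in this order (a step that is already met when the one before it is completed fails the run):
1. the straightedge is taken between the fingers (contact force between the fingers and straightedge above 2 N), for 0.2 s.
2. with the straightedge held and not itself touching the rail, all five vials stand against the rail and the row is pressed against it with more than 4 N in all (x of vial_0_mid in the frame of rail_face between -0.0162 and -0.0115 m and y of vial_0_mid in the frame of rail_face between -0.125 and 0.125 m and angle between each of vial_0_mid, vial_1_mid, vial_2_mid, vial_3_mid, vial_4_mid's own z axis and vertical below 0.1 rad and x of vial_1_mid in the frame of rail_face between -0.0162 and -0.0115 m and y of vial_1_mid in the frame of rail_face between -0.125 and 0.125 m and x of vial_2_mid in the frame of rail_face between -0.0162 and -0.0115 m and y of vial_2_mid in the frame of rail_face between -0.125 and 0.125 m and x of vial_3_mid in the frame of rail_face between -0.0162 and -0.0115 m and y of vial_3_mid in the frame of rail_face between -0.125 and 0.125 m and x of vial_4_mid in the frame of rail_face between -0.0162 and -0.0115 m and y of vial_4_mid in the frame of rail_face between -0.125 and 0.125 m and contact force between rail and anything else above 4 N and contact force between the fingers and straightedge above 1 N and contact force between straightedge and rail below 0.5 N), for 0.3 s.
At the end, for the whole second after the job is handed in: All five vials upright (within 0.1 rad), axes 11.5 to 16.2 mm in front of the rail's face and within 125 mm of its middle along it; straightedge released, at rest, flat on the bench, the middle of its working edge at least 75 mm in front of the rail's face (x of vial_0_mid in the frame of rail_face between -0.0162 and -0.0115 m and y of vial_0_mid in the frame of rail_face between -0.125 and 0.125 m and angle between each of vial_0_mid, vial_1_mid, vial_2_mid, vial_3_mid, vial_4_mid's own z axis and vertical below 0.1 rad and x of vial_1_mid in the frame of rail_face between -0.0162 and -0.0115 m and y of vial_1_mid in the frame of rail_face between -0.125 and 0.125 m and x of vial_2_mid in the frame of rail_face between -0.0162 and -0.0115 m and y of vial_2_mid in the frame of rail_face between -0.125 and 0.125 m and x of vial_3_mid in the frame of rail_face between -0.0162 and -0.0115 m and y of vial_3_mid in the frame of rail_face between -0.125 and 0.125 m and x of vial_4_mid in the frame of rail_face between -0.0162 and -0.0115 m and y of vial_4_mid in the frame of rail_face between -0.125 and 0.125 m and x of straightedge_edge in the frame of rail_face below -0.075 m and height (world z) of straightedge_edge below 0.01 m and angle between straightedge_edge's own z axis and vertical below 0.05 rad and linear speed of straightedge below 0.01 m/s and contact force between the fingers and straightedge below 0.1 N); the robot touches nothing.
It fails at once if the rail is pressed with more than 18 N in all (contact force between rail and anything else above 18 N).
It fails at once if a vial is touched by the fingers or the arm (contact force between any of the fingers, the arm and vial_0 above 0.5 N or contact force between any of the fingers, the arm and vial_1 above 0.5 N or contact force between any of the fingers, the arm and vial_2 above 0.5 N or contact force between any of the fingers, the arm and vial_3 above 0.5 N or contact force between any of the fingers, the arm and vial_4 above 0.5 N).
It fails at once if a vial is tipped over (angle between any of vial_0_mid, vial_1_mid, vial_2_mid, vial_3_mid, vial_4_mid's own z axis and vertical above 0.5 rad).
It fails at once if a bystander is moved by more than 15 mm (distance of any of beaker_100_mid, reagent_1_mid, dropper_bottle_mid from where it was at the start of the episode above 0.015 m).
It also fails if it takes over 61 s, if anything falls off the work surface, if the arm or the gripper's body presses on something with over 40 N, if the wrist force passes 120 N, or if a joint passes its speed limit or range.

## Robot

A 6-joint arm with a two-finger parallel gripper is mounted at the origin on a cart in front of the work surface, level with it; the furniture and walls round the work are solid. World frame = base frame: x ahead of the robot, y to its left, z up, the work surface at z = 0. Lengths are in m, angles in rad, forces in N, time in s.
With the tool pointing down it reaches from about 0.325 to 0.9 m from the base axis. Payload 6.1 kg.
Tool frame: the origin (TCP) lies at the very end of the fingers, on their centre line; the grasp point (between the pads) lies 19 mm behind it; z points along the fingers, y is the line along which they close (so a half turn about z gives the same grasp; the last joint's range is limited). The gripper opens to 87 mm and grips with 3 to 60 N. Pads are 19 mm wide; open, the fingers measure 117 mm over their backs; the gripper's body (75 mm by 190 mm) begins 51 mm behind the grasp point.
Start: joints at [-0.126, 0.22, 1.526, -0, 1.395, -0.126], TCP at [0.625, -0, 0.223] pointing down, gripper open.
Joint ranges: [-2.98, 2.98], [-0.91, 2.08], [0.09, 2.57], [-1.24, 4.39], [0.2, 2.65], [-2.68, 2.68]. Speed limits (rad/s): [2.57, 2.57, 3.01, 3.14, 3.14, 3.14].

## Interface

Orientations are given as a rotation vector (axis times angle).
In Python, from plant import bot, snapshot, camera_model, job_done gives the robot as it stands.
- The arm moves only by the shell command python3 -m crank 'ROWS' [OPENING] [FORCE]. ROWS is JSON, a list of rows, each an object of numbers: "tx", "ty", "tz": the shift along the tool's x, y, z in mm; "roll": the turn about the tool's z in degrees. In form: [{"tx": .., "ty": .., "tz": .., "roll": ..}, ...]. A call has 1 to 20 rows; each row is the pose to reach, as a shift and turn from the pose commanded when the call began, along the tool's axes at that moment; what a row does not reach only later rows make up. A row lasts 1/8 s, in which the tool goes at most 62.5 mm and 10.7 degrees, less where a joint would pass 70% of its speed; a pose out of reach is approached as far as the arm can. A call with a gripper value outside its range is refused whole. OPENING is the closure, from 0 (fully open) to 1 (shut), set as the call begins (- or left out, the last holds). The fingers move at their own pace and stop on an object; FORCE is the grip in N (left out, the last holds). Time passes only in rows, so rows that repeat a pose let the fingers close. It gives the time, the measured TCP pose, the force, the opening and the grip force at its end, in the units of the state.
- bot.get_state(): the state, without advancing time (a new reading comes with each control period).
- snapshot(name): name is "scene" or "side" or "wrist"; returns the picture (400x640x3 uint8, blue, green, red); there is no depth.
- camera_model(name): a dict with "K" (3x3 intrinsics, pixels), "cam_to_world" (4x4, takes a point from camera to world coordinates); the wrist camera has in their place "T_tool_cam" (4x4, takes a point from camera to tool coordinates, whose origin is the TCP and whose axes are the flange's). Camera axes: x right, y up, looking along -z (the intrinsics and any distortion apply to the point x, -y, -z); pixel columns grow to the right and rows downward; lengths in m; the calibration is good to about 2 mm. A picture is of the moment at which its call begins: read the wrist's pose just before it. camera_model takes no time and is no camera call.
- job_done(): hands the job in; it is judged then, once.
The state is a dict: "time": time; "joints": joint angles; "qvel": joint speeds; "joint_efforts": joint torques, N m; "ee_pos": TCP position; "eef_rot": TCP orientation; "ft_force": force on the tool from outside, world axes, zero at the start; "torque": the same for the moment, N m; "opening": finger opening in m; "grip_force": force on a finger pad.
Only numpy, scipy, OpenCV 4.12 (cv2) and the standard library are available. Lean on these libraries where they do the work, as an engineer would, in place of code of your own. Each camera call takes 0.05 s, during which the arm holds its last target. There are 200 camera calls.

## Working session

There is one attempt and no reset: what is moved stays moved. The work goes in short steps, Python scripts to look and compute and a shell command to move; the robot and the scene stay as the last step left them, time stands still between calls to the robot, and variables do not carry over. Pictures are saved under pics/ and viewed, at most 10 in all, crops included, and the job is handed in when it is done.

```bash
mkdir -p pics; ls
cat > h.py <<'E'
import numpy as np, cv2
from plant import bot, snapshot, camera_model, job_done
from scipy.spatial.transform import Rotation as R
def T(name):
    m=camera_model(name); s=bot.get_state()
    if 'cam_to_world' in m: return np.array(m['K']),np.array(m['cam_to_world']),m
    W=np.eye(4); W[:3,:3]=R.from_rotvec(s['eef_rot']).as_matrix(); W[:3,3]=s['ee_pos']
    return np.array(m['K']),W@np.array(m['T_tool_cam']),m
def px2w(name,uv,z):
    K,C,m=T(name); d=np.array(m.get('distortion',m.get('dist',np.zeros(5))),float).ravel()
    p=cv2.undistortPoints(np.array(uv,float).reshape(-1,1,2),K,d).reshape(-1,2)
    r=np.c_[p[:,0],-p[:,1],-np.ones(len(p))]@C[:3,:3].T
    return C[:3,3]+r*((z-C[2,3])/r[:,2])[:,None]
def w2px(name,P):
    K,C,m=T(name); d=np.array(m.get('distortion',m.get('dist',np.zeros(5))),float).ravel()
    q=(np.atleast_2d(P)-C[:3,3])@C[:3,:3]; q=q*[1,-1,-1]
    return cv2.projectPoints(q,np.zeros(3),np.zeros(3),K,d)[0].reshape(-1,2)
E
python3 - <<'E'
from h import *
for n in ['scene','side','wrist']:
    im=snapshot(n); cv2.imwrite(f'pics/{n}0.png',im); m=camera_model(n); print(n,{k:np.round(v,3).tolist() if not isinstance(v,str) else v for k,v in m.items()})
print(bot.get_state())
E
```

```text
pics
scene {'K': [[415.741, 0.0, 330.77], [0.0, 415.741, 203.379], [0.0, 0.0, 1.0]], 'cam_to_world': [[0.802, 0.363, -0.475, 0.198], [-0.597, 0.508, -0.621, -0.546], [0.016, 0.781, 0.624, 0.588], [0.0, 0.0, 0.0, 1.0]]}
side {'K': [[501.59, 0.0, 317.144], [0.0, 501.59, 208.737], [0.0, 0.0, 1.0]], 'cam_to_world': [[-0.935, -0.308, 0.176, 0.795], [0.354, -0.789, 0.502, 0.572], [-0.016, 0.531, 0.847, 1.014], [0.0, 0.0, 0.0, 1.0]]}
wrist {'K': [[323.129, 0.0, 323.071], [0.0, 323.129, 201.807], [0.0, 0.0, 1.0]], 'T_tool_cam': [[0.001, 0.963, 0.268, 0.073], [1.0, -0.001, 0.0, -0.0], [0.001, 0.268, -0.963, -0.162], [0.0, 0.0, 0.0, 1.0]]}
{'time': 0.15, 'joints': array([-1.26092658e-01,  2.21073605e-01,  1.52737400e+00, -3.12723283e-05,
        1.39470850e+00, -1.26108645e-01]), 'qvel': array([ 0.00026707, -0.00134666, -0.00284943, -0.00089466, -0.0004554 ,
       -0.00131726]), 'joint_efforts': array([ 5.44750201e-04, -4.95191681e+01, -3.87881935e+01,  6.99610985e-02,
        5.31197037e-02, -7.11234907e-05]), 'ee_pos': array([6.24503444e-01, 5.30727322e-05, 2.21657228e-01]), 'eef_rot': array([-2.22055685e+00, -2.22060457e+00,  1.54198605e-03]), 'ft_force': array([ 0.11757379, -0.65378784, -0.74752812]), 'torque': array([-0.0013777 ,  0.0292347 ,  0.00554114]), 'grip_force': 0.0, 'opening': 0.08728571149575665}
```

View pics/scene0.png

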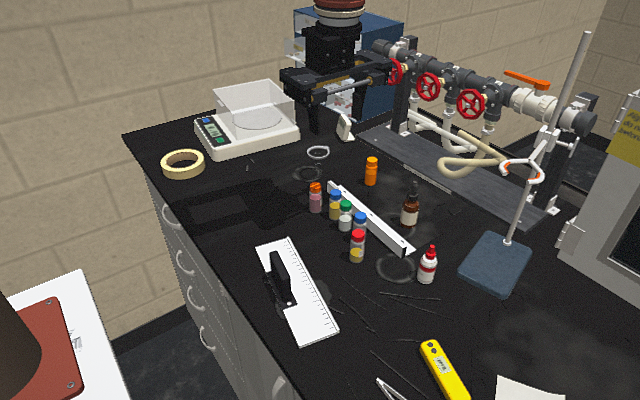

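View pics/side0.png

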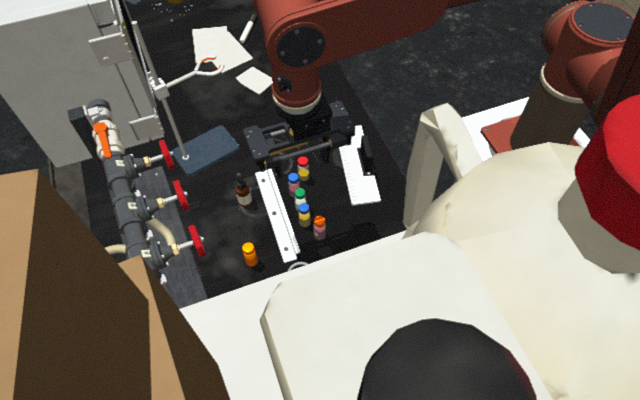

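View pics/wrist0.png

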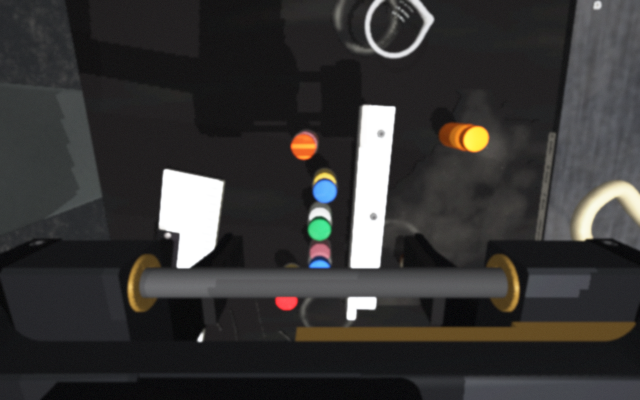

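Seen in the scene picture: straightedge at (297,290) with grip at (280,278), working edge with ticks on the right; vial caps at orange (316,188), blue (336,194), green (345,205), blue (360,217) and red (358,236). The rail runs from (330,182) to (412,252). Candidates for an orange-capped vial: the one in the row at (316,197), and the all-orange bottle behind the rail at (371,171), which is the look-alike and gets left alone. For the straightedge: the white ticked blade at (297,290), or the white rail. I choose the blade with the black grip and check it in a close crop.

Run:
```python
from h import *
im=cv2.imread('pics/scene0.png')[165:365,240:440]
cv2.imwrite('pics/c1.png',cv2.resize(im,(600,600),interpolation=cv2.INTER_CUBIC))
```

```text
(no output)
```

View pics/c1.png

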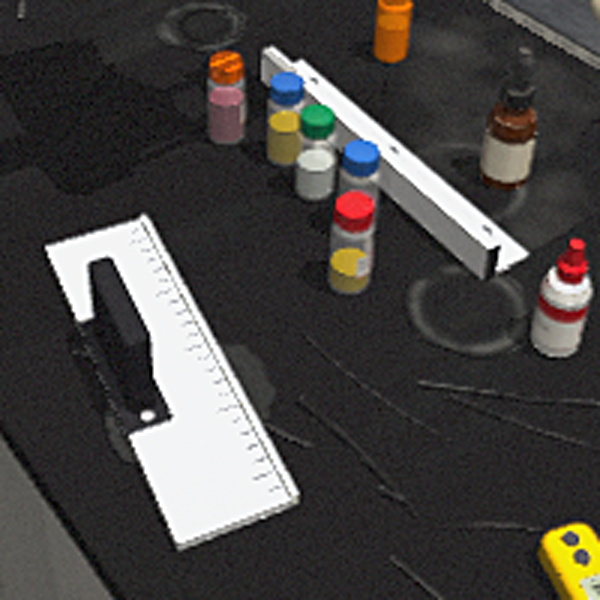

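The crop shows the blade with ticks and white edge, grip to its left, five clear vials in front of the rail, and an orange solid look-alike behind it. Measuring now.

```bash
cat > m.py <<'E'
from h import *
f=lambda L:np.array(L,float)/3+[240,165]-1/3
def show(n,P): print(n,np.round(P*1000).astype(int)[:,:2].tolist())
bl=px2w('scene',f([(147,215),(298,497),(182,547),(47,246)]),.009)
show('blade',bl); print('sides',[round(float(np.linalg.norm(bl[i]-bl[(i+1)%4]))*1000) for i in range(4)])
d=bl[1]-bl[0]; print('edge ang',np.degrees(np.arctan2(d[1],d[0])))
show('railtop',px2w('scene',f([(264,48),(496,248)]),.03)); rb=px2w('scene',f([(263,79),(487,274)]),0); show('railbot',rb)
show('caps',px2w('scene',f([(226,60),(287,82),(318,114),(361,149),(355,203)]),.068))
show('feet front',px2w('scene',f([(226,139),(285,160),(316,196),(349,290)]),0.0))
show('grip top',px2w('scene',f([(100,259),(120,268),(150,335),(133,325)]),.071))
# wrist caps/rail
show('wrist caps',px2w('wrist',[(304,146),(325,190),(320,229),(287,300)],.068))
show('wrist rail topfront',px2w('wrist',[(362,107),(350,300)],.03))
show('wrist blade',px2w('wrist',[(224,181),(163,169)],.009))
show('side caps',px2w('side',[(320,219),(305,208),(300,193),(294,178),(303,161)],.068))
show('side rail',px2w('side',[(291,259),(270,171)],.03))
show('side blade',px2w('side',[(357,203),(380,201)],.009))
E
python3 m.py
```

```text
blade [[506, -6], [453, -241], [386, -230], [437, 7]]
sides [241, 68, 242, 70]
edge ang -102.52806424072382
railtop [[668, 81], [658, -181]]
railbot [[667, 81], [661, -175]]
caps [[605, 42], [625, -4], [620, -44], [620, -89], [584, -126]]
feet front [[601, 38], [622, -6], [617, -50], [578, -133]]
grip top [[431, -79], [436, -92], [423, -145], [420, -134]]
wrist caps [[605, 41], [626, -3], [621, -44], [584, -128]]
wrist rail topfront [[665, 78], [657, -152]]
wrist blade [[507, -6], [436, 8]]
side caps [[602, 40], [623, 1], [620, -41], [619, -86], [583, -125]]
side rail [[690, 90], [659, -153]]
side blade [[493, -3], [439, 12]]
```

```bash
python3 - <<'E'
from h import *; from m import f,show
show('dropper,reagent foot',px2w('scene',f([(508,186),(557,352)]),0)); show('dropper top',px2w('scene',f([(526,52)]),.112))
E
python3 -m crank '[{"tx":-25,"ty":-45,"tz":20,"roll":4},{"tx":-50,"ty":-90,"tz":40,"roll":8},{"tx":-75,"ty":-140,"tz":60,"roll":12.4},{"tx":-100,"ty":-180,"tz":90,"roll":12.4},{"tx":-111,"ty":-201,"tz":113,"roll":12.4},{"tx":-111,"ty":-201,"tz":113,"roll":12.4},{"tx":-111,"ty":-201,"tz":113,"roll":12.4},{"tx":-111,"ty":-201,"tz":113,"roll":12.4}]' 0 10
python3 - <<'E'
from h import *
m=R.from_rotvec(bot.get_state()['eef_rot']).as_matrix(); print(np.round(m,3))
im=snapshot('scene')[165:365,200:400]; a=cv2.resize(im,(400,400))
b=snapshot('wrist'); cv2.imwrite('pics/d.png',np.hstack([a,cv2.resize(b,(400,400))[:, :]]))
print(w2px('wrist',[[.424,-.111,.071],[.4795,-.1235,.009]]))
E
```

```text
blade [[506, -6], [453, -241], [386, -230], [437, 7]]
sides [241, 68, 242, 70]
edge ang -102.52806424072382
railtop [[668, 81], [658, -181]]
railbot [[667, 81], [661, -175]]
caps [[605, 42], [625, -4], [620, -44], [620, -89], [584, -126]]
feet front [[601, 38], [622, -6], [617, -50], [578, -133]]
grip top [[431, -79], [436, -92], [423, -145], [420, -134]]
wrist caps [[605, 41], [626, -3], [621, -44], [584, -128]]
wrist rail topfront [[665, 78], [657, -152]]
wrist blade [[507, -6], [436, 8]]
side caps [[602, 40], [623, 1], [620, -41], [619, -86], [583, -125]]
side rail [[690, 90], [659, -153]]
side blade [[493, -3], [439, 12]]
dropper,reagent foot [[734, -121], [649, -248]]
dropper top [[736, -115]]
time: 1.15
ee_pos: [0.4257, -0.111, 0.1109]
eef_rot: [2.446, 1.968, 0.002]
ft_force: [-0.9, -0.2, 0.7]
opening: 0.0869
grip_force: 0.0
[[ 0.214  0.977  0.002]
 [ 0.977 -0.214 -0.001]
 [-0.     0.002 -1.   ]]
[[321.37424148 226.86049126]
 [388.97548396 202.11809999]]
```

View pics/d.png

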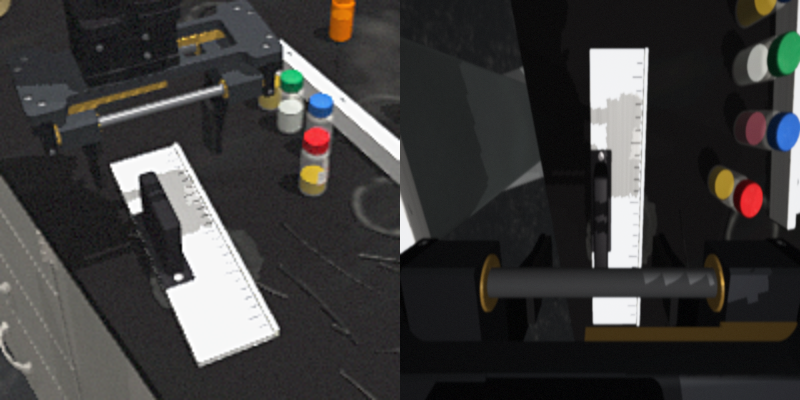

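The grip sits at wrist column 320 (predicted 321), between the fingers, and the tool yaw of -12.4° matches the blade. Next I descend and grip.

```bash
python3 -m crank '[{"tz":25},{"tz":50},{"tz":70},{"tz":79},{"tz":79},{"tz":79}]' 0 10
python3 -m crank '[{"tz":0},{"tz":0},{"tz":0},{"tz":0},{"tz":0},{"tz":0},{"tz":0},{"tz":0},{"tz":0},{"tz":0}]' 1 50
```

```text
$[0]: bad value
$[0]: bad value
```

```bash
python3 -m crank '[{"tx":0,"ty":0,"tz":25,"roll":0},{"tx":0,"ty":0,"tz":50,"roll":0},{"tx":0,"ty":0,"tz":70,"roll":0},{"tx":0,"ty":0,"tz":79,"roll":0},{"tx":0,"ty":0,"tz":79,"roll":0},{"tx":0,"ty":0,"tz":79,"roll":0}]' 0 10
python3 -m crank '[{"tx":0,"ty":0,"tz":0,"roll":0},{"tx":0,"ty":0,"tz":0,"roll":0},{"tx":0,"ty":0,"tz":0,"roll":0},{"tx":0,"ty":0,"tz":0,"roll":0},{"tx":0,"ty":0,"tz":0,"roll":0},{"tx":0,"ty":0,"tz":0,"roll":0},{"tx":0,"ty":0,"tz":0,"roll":0},{"tx":0,"ty":0,"tz":0,"roll":0}]' 1 50
```

```text
time: 2.0
ee_pos: [0.4248, -0.1113, 0.0314]
eef_rot: [2.447, 1.968, 0.001]
ft_force: [-0.3, -0.1, -0.8]
opening: 0.087
grip_force: 0.0
time: 3.0
ee_pos: [0.424, -0.111, 0.0305]
eef_rot: [2.448, 1.968, 0.0]
ft_force: [-0.9, 0.4, -2.9]
opening: 0.0157
grip_force: 50.0
```

```bash
python3 -m crank '[{"tx":0,"ty":0,"tz":-2,"roll":0},{"tx":8,"ty":5,"tz":-2,"roll":-1},{"tx":20,"ty":10,"tz":-2,"roll":-3},{"tx":35,"ty":20,"tz":-2,"roll":-5.5},{"tx":55,"ty":30,"tz":-2,"roll":-8},{"tx":70,"ty":38,"tz":-2,"roll":-9.5},{"tx":79,"ty":43,"tz":-2,"roll":-10.4},{"tx":79,"ty":43,"tz":-2,"roll":-10.4},{"tx":79,"ty":43,"tz":-2,"roll":-10.4},{"tx":79,"ty":43,"tz":-2,"roll":-10.4}]'
python3 - <<'E'
from h import *
s=bot.get_state(); print(s['ft_force'],s['ee_pos']); m=R.from_rotvec(s['eef_rot']).as_matrix(); print(np.round(m,4))
cv2.imwrite('pics/w2.png',snapshot('wrist'))
im=snapshot('scene'); cv2.imwrite('pics/s2.png',im)
cv2.imwrite('pics/e.png',cv2.resize(im[140:340,240:440],(600,600),interpolation=cv2.INTER_CUBIC))
E
```

```text
time: 4.25
ee_pos: [0.4826, -0.0435, 0.0325]
eef_rot: [-2.261, -2.181, 0.0]
ft_force: [0.5, -0.3, -2.8]
opening: 0.0158
grip_force: 50.0
[ 0.53599685 -0.25112823 -2.8139926 ] [ 0.48258315 -0.04349108  0.03246569]
[[ 3.570e-02  9.994e-01 -3.000e-04]
 [ 9.994e-01 -3.570e-02 -1.000e-04]
 [-1.000e-04 -3.000e-04 -1.000e+00]]
```

View pics/w2.png

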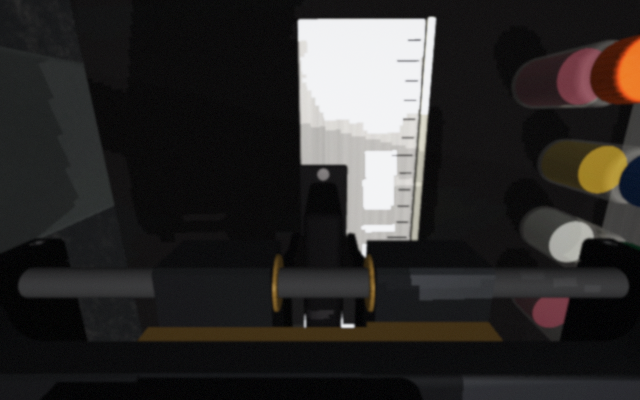

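View pics/e.png

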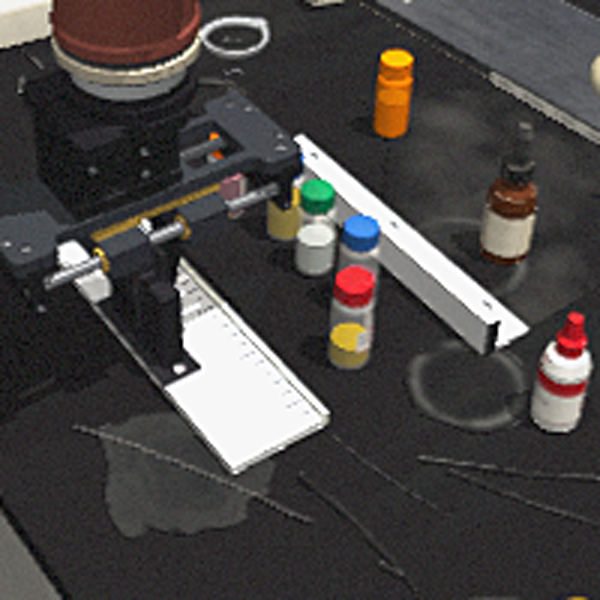

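The straightedge is held, clear of the bench (2.8 N weight) and roughly parallel to the rail. Its near working corner is at crop (328,415), its far one at wrist (433,18). I check its yaw next.

Run:
```python
from h import *
a=px2w('scene',[(240+328/3-.3,140+415/3-.3)],.012)[0]; b=px2w('wrist',[(435,18)],.012)[0]; c=px2w('wrist',[(416,236)],.012)[0]
back=px2w('scene',[(240+235/3-.3,140+470/3-.3)],.009)[0]; bw=px2w('wrist',[(299,20)],.009)[0]
print(a,b,c,back,bw,np.linalg.norm(a-b))
for p,q in((a,b),(back,bw),(c,b)): d=q-p; print(-np.degrees(np.arctan2(d[0],d[1])))
```

```text
[ 0.53396888 -0.16623453  0.012     ] [0.54307924 0.07297586 0.012     ] [ 0.53846157 -0.04465034  0.012     ] [ 0.46570511 -0.16521746  0.009     ] [0.47422478 0.07521819 0.009     ] 0.23938380487342606
-2.1810621058057382
-2.0293876391796046
-2.24811164014576
```

```bash
python3 -m crank '[{"tx":0,"ty":6,"tz":0,"roll":0},{"tx":0,"ty":14,"tz":0,"roll":0},{"tx":0,"ty":22,"tz":0,"roll":0},{"tx":0,"ty":27,"tz":0,"roll":0},{"tx":0,"ty":30,"tz":0,"roll":0},{"tx":0,"ty":33,"tz":0,"roll":0},{"tx":0,"ty":36,"tz":0,"roll":0},{"tx":0,"ty":39,"tz":0,"roll":0},{"tx":0,"ty":42,"tz":0,"roll":0},{"tx":0,"ty":45,"tz":0,"roll":0},{"tx":0,"ty":48,"tz":0,"roll":0},{"tx":0,"ty":51,"tz":0,"roll":0},{"tx":0,"ty":54,"tz":0,"roll":0},{"tx":0,"ty":57,"tz":0,"roll":0},{"tx":0,"ty":60,"tz":0,"roll":0},{"tx":0,"ty":63,"tz":0,"roll":0},{"tx":0,"ty":66,"tz":0,"roll":0},{"tx":0,"ty":69,"tz":0,"roll":0},{"tx":0,"ty":72,"tz":0,"roll":0},{"tx":0,"ty":72,"tz":0,"roll":0}]'
python3 -m crank '[{"tx":0,"ty":2,"tz":0,"roll":0},{"tx":0,"ty":4,"tz":0,"roll":0},{"tx":0,"ty":6,"tz":0,"roll":0},{"tx":0,"ty":8,"tz":0,"roll":0},{"tx":0,"ty":10,"tz":0,"roll":0},{"tx":0,"ty":12,"tz":0,"roll":0},{"tx":0,"ty":14,"tz":0,"roll":0},{"tx":0,"ty":16,"tz":0,"roll":0},{"tx":0,"ty":18,"tz":0,"roll":0},{"tx":0,"ty":19,"tz":0,"roll":0},{"tx":0,"ty":20,"tz":0,"roll":0},{"tx":0,"ty":20,"tz":0,"roll":0}]'
python3 - <<'E'
from h import *
im=snapshot('scene')[140:340,240:440]
w=snapshot('side')[130:290,210:410]
cv2.imwrite('pics/f.png',np.hstack([cv2.resize(im,(400,400),interpolation=cv2.INTER_CUBIC),cv2.resize(w[:,:160],(400,400),interpolation=cv2.INTER_CUBIC)]))
E
```

```text
time: 6.85
ee_pos: [0.5553, -0.0456, 0.0326]
eef_rot: [2.26, 2.182, 0.0]
ft_force: [-0.1, -1.1, -2.7]
opening: 0.0157
grip_force: 50.0
time: 8.35
ee_pos: [0.5751, -0.0463, 0.0326]
eef_rot: [2.26, 2.182, 0.0]
ft_force: [-1.3, 0.5, -2.8]
opening: 0.0157
grip_force: 50.0
```

View pics/f.png

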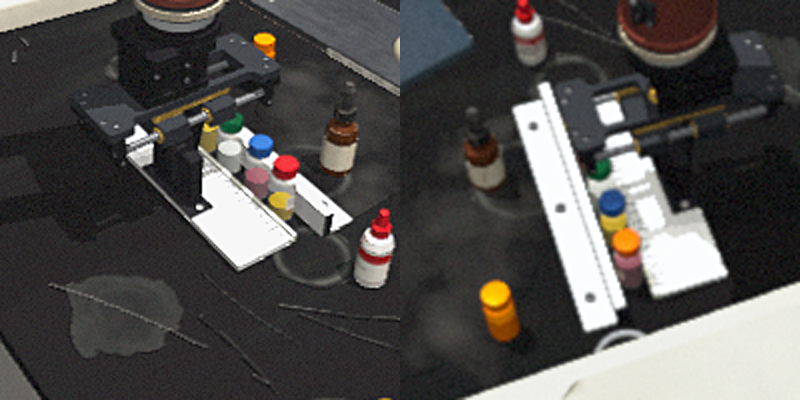

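All five vials are in a line, upright and near the rail, with no significant force yet. I creep on in small steps.

```bash
for i in 1 2 3; do python3 -m crank '[{"tx":0,"ty":0.5,"tz":0,"roll":0},{"tx":0,"ty":1,"tz":0,"roll":0},{"tx":0,"ty":1,"tz":0,"roll":0}]' | grep -E "ee_pos|ft_"; done
```

```text
ee_pos: [0.5755, -0.0462, 0.0323]
ft_force: [-2.2, 0.1, -2.7]
ee_pos: [0.576, -0.0462, 0.0321]
ft_force: [-4.7, 0.7, -1.4]
ee_pos: [0.5762, -0.0462, 0.0318]
ft_force: [-7.2, 1.2, -0.3]
```

```bash
python3 -m crank '[{"tx":0,"ty":0.5,"tz":0,"roll":0},{"tx":0,"ty":1,"tz":0,"roll":0},{"tx":0,"ty":1,"tz":0,"roll":0},{"tx":0,"ty":1,"tz":0,"roll":0}]'
python3 - <<'E'
from h import *
im=snapshot('scene'); s=bot.get_state(); print(s['torque'],s['time'])
R_=R.from_rotvec(s['eef_rot']).as_matrix();print(np.degrees(np.arctan2(R_[1,1],R_[0,1])))
cv2.imwrite('pics/s3.png',im); side=snapshot('side'); cv2.imwrite('pics/side3.png',side)
cv2.imwrite('pics/g.png',np.hstack([cv2.resize(im[180:270,320:420],(440,400),interpolation=cv2.INTER_CUBIC),cv2.resize(side[145:265,240:340],(333,400),interpolation=cv2.INTER_CUBIC)]))
E
```

```text
time: 10.07
ee_pos: [0.5763, -0.0461, 0.0314]
eef_rot: [-2.257, -2.179, 0.006]
ft_force: [-8.9, -0.0, -0.2]
opening: 0.0158
grip_force: 50.1
[-0.0151587   1.80522787 -0.45564593] 10.125
-2.0206355685992508
```

View pics/g.png

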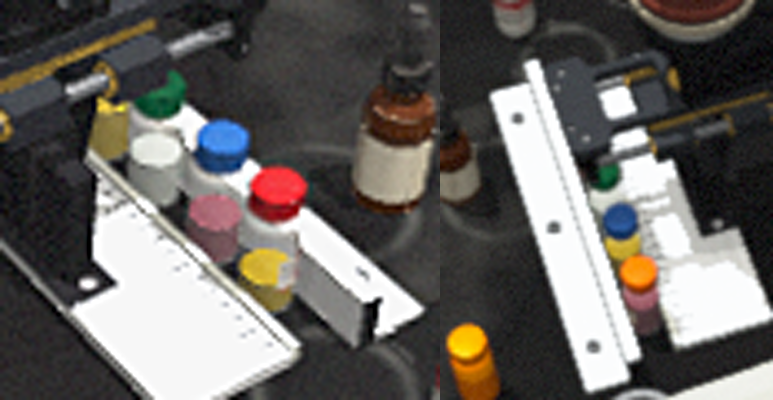

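Run:
```python
from h import *
sc=lambda L:np.array(L,float)/[4.4,4.444]+[320,180]-.4
sd=lambda L:(np.array(L,float)-[440,0])/3.333+[240,145]-.4
f=lambda P,a,b:[round(float(np.cross((b-a)[:2],(p-a)[:2])/np.linalg.norm((b-a)[:2])*1000),1) for p in P]
a,b=px2w('scene',sc([(362,305),(190,110)]),.03); P=px2w('scene',sc([(278,182),(223,134)]),.068)
print(a,b,P,f(P,a,b))
a=px2w('scene',[(240+496/3-.3,165+248/3-.3)],.03)[0];b=px2w('scene',[(240+264/3-.3,165+48/3-.3)],.03)[0];print(f(P,a,b))
a,b=px2w('side',sd([(540,65),(635,360)]),.03); P=px2w('side',sd([(638,267),(621,217)]),.068)
print(a,b,P,f(P,b,a),f(P,a,b))
```

```text
[ 0.65149975 -0.17913635  0.03      ] [ 0.67717448 -0.03334226  0.03      ] [[ 0.64372469 -0.12857084  0.068     ]
 [ 0.64561935 -0.08994837  0.068     ]] [16.4, 21.3]
[16.2, 15.7]
[ 0.65390404 -0.17350817  0.03      ] [0.67014381 0.08114593 0.03      ] [[ 0.65027715  0.03657598  0.068     ]
 [ 0.64787608 -0.00393653  0.068     ]] [-17.0, -16.8] [17.0, 16.8]<stdin>:4: DeprecationWarning: Arrays of 2-dimensional vectors are deprecated. Use arrays of 3-dimensional vectors instead. (deprecated in NumPy 2.0)
```

Force sits towards the near end (moment -0.46 N·m). I turn slightly to balance it.

```bash
for i in 1 2; do python3 -m crank '[{"tx":0,"ty":0,"tz":0,"roll":0.1},{"tx":0,"ty":0,"tz":0,"roll":0.25},{"tx":0,"ty":0,"tz":0,"roll":0.25}]' | grep -E "ft_"; python3 -c "
from h import *
s=bot.get_state();print(s['torque'],s['ee_pos'])"; done
```

```text
ft_force: [-9.0, 0.1, -1.2]
[ 0.03936161  1.69602593 -0.21690483] [ 0.57631913 -0.04610469  0.03136948]
ft_force: [-9.1, 0.6, -1.7]
[-0.00997409  1.75339913 -0.06683492] [ 0.57631757 -0.04610125  0.03135503]
```

```bash
python3 -m crank '[{"tx":0,"ty":0.3,"tz":0,"roll":0.1},{"tx":0,"ty":0.5,"tz":0,"roll":0.1},{"tx":0,"ty":0.5,"tz":0,"roll":0.1},{"tx":0,"ty":0.5,"tz":0,"roll":0.1},{"tx":0,"ty":0.5,"tz":0,"roll":0.1},{"tx":0,"ty":0.5,"tz":0,"roll":0.1},{"tx":0,"ty":0.5,"tz":0,"roll":0.1},{"tx":0,"ty":0.5,"tz":0,"roll":0.1},{"tx":0,"ty":0.5,"tz":0,"roll":0.1},{"tx":0,"ty":0.5,"tz":0,"roll":0.1}]'
python3 -c "
from h import *
s=bot.get_state();print(s['torque'],s['ee_pos'])
print(np.round(R.from_rotvec(s['eef_rot']).as_matrix(),4))"
```

```text
time: 12.18
ee_pos: [0.5764, -0.0461, 0.0312]
eef_rot: [-2.267, -2.168, 0.007]
ft_force: [-9.7, 0.3, 0.0]
opening: 0.0158
grip_force: 50.0
[ 0.06053102  1.90644791 -0.0271305 ] [ 0.57638718 -0.04608801  0.0312182 ]
[[ 4.48e-02  9.99e-01 -6.60e-03]
 [ 9.99e-01 -4.48e-02  7.00e-04]
 [ 4.00e-04 -6.60e-03 -1.00e+00]]
```

```bash
python3 -m crank '[{"tx":0,"ty":-1,"tz":0,"roll":0},{"tx":0,"ty":-3,"tz":0,"roll":0},{"tx":0,"ty":-6,"tz":0,"roll":0},{"tx":0,"ty":-12,"tz":0,"roll":0},{"tx":0,"ty":-22,"tz":0,"roll":0},{"tx":0,"ty":-35,"tz":0,"roll":0},{"tx":0,"ty":-50,"tz":0,"roll":0},{"tx":0,"ty":-65,"tz":0,"roll":0},{"tx":0,"ty":-80,"tz":0,"roll":0},{"tx":0,"ty":-92,"tz":0,"roll":0},{"tx":0,"ty":-100,"tz":0,"roll":0},{"tx":0,"ty":-100,"tz":0,"roll":0},{"tx":0,"ty":-100,"tz":0.7,"roll":0},{"tx":0,"ty":-100,"tz":1.4,"roll":0},{"tx":0,"ty":-100,"tz":2,"roll":0},{"tx":0,"ty":-100,"tz":2,"roll":0}]'
```

```text
time: 14.18
ee_pos: [0.4797, -0.0419, 0.0305]
eef_rot: [2.271, 2.17, 0.0]
ft_force: [-0.6, -0.1, -1.8]
opening: 0.0155
grip_force: 50.0
```

Now open, then rise.

```bash
python3 -m crank '[{"tx":0,"ty":0,"tz":0.3,"roll":0},{"tx":0,"ty":0,"tz":0.3,"roll":0},{"tx":0,"ty":0,"tz":0.3,"roll":0},{"tx":0,"ty":0,"tz":0.3,"roll":0},{"tx":0,"ty":0,"tz":0.3,"roll":0},{"tx":0,"ty":0,"tz":0.3,"roll":0},{"tx":0,"ty":0,"tz":0.3,"roll":0},{"tx":0,"ty":0,"tz":0.3,"roll":0}]' 0 10
python3 -m crank '[{"tx":0,"ty":0,"tz":-10,"roll":0},{"tx":0,"ty":0,"tz":-30,"roll":0},{"tx":0,"ty":0,"tz":-60,"roll":0},{"tx":0,"ty":0,"tz":-100,"roll":0},{"tx":0,"ty":-30,"tz":-140,"roll":0},{"tx":0,"ty":-60,"tz":-170,"roll":0},{"tx":0,"ty":-60,"tz":-190,"roll":0},{"tx":0,"ty":-60,"tz":-190,"roll":0},{"tx":0,"ty":-60,"tz":-190,"roll":0}]'
python3 - <<'E'
from h import *
cv2.imwrite('pics/z.png',cv2.resize(snapshot('scene')[140:340,240:440],(600,600),interpolation=cv2.INTER_CUBIC))
E
```

```text
time: 15.18
ee_pos: [0.4795, -0.0419, 0.0302]
eef_rot: [2.271, 2.17, 0.0]
ft_force: [0.2, -0.6, 0.6]
opening: 0.0841
grip_force: 0.0
time: 16.3
ee_pos: [0.4193, -0.0391, 0.2197]
eef_rot: [-2.271, -2.17, 0.0]
ft_force: [-0.1, 0.9, -0.7]
opening: 0.0868
grip_force: 0.0
```

View pics/z.png

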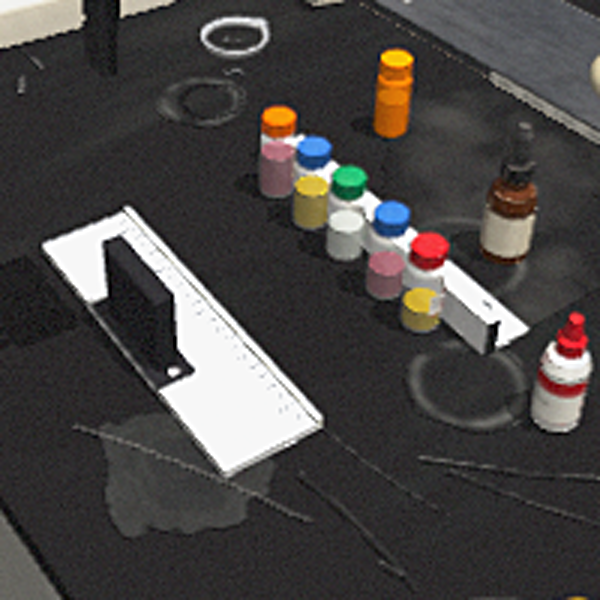

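All five vials stand upright in a straight row at the rail, and the straightedge lies flat and clear. I check the row numerically before handing in.

Run:
```python
from h import *
f=lambda L:np.array(L,float)/3+[240,140]-.3
P=px2w('scene',f([(279,117),(314,148),(349,178),(392,213),(430,246)]),.068)[:,:2]
c=np.polyfit(P[:,1],P[:,0],1); print(np.round(P*1000,1),np.degrees(np.arctan(c[0])),np.round((P[:,0]-np.polyval(c,P[:,1]))*1000,1))
print(px2w('scene',f([(126,208),(323,421)]),.011))
print(job_done())
```

```text
[[ 648.9   37.9]
 [ 646.3   -6.3]
 [ 644.6  -47. ]
 [ 643.8  -92.3]
 [ 641.9 -131.3]] 2.226062436242454 [ 0.5 -0.4 -0.6  0.5  0. ]
[[ 0.53863832  0.07479875  0.011     ]
 [ 0.52914234 -0.16750689  0.011     ]]
the job is handed in; nothing more can be done
None
```

I handed the job in at about 16 s; the judge's result wasn't shown. All five vials stand upright in a line against the rail, after being pressed with about 10 N at the wrist for over a second, and the straightedge lies released and flat, its edge about 13 cm from the rail.

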